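Unhook the vial carrier and start its heating

ROBOT

A 6-joint arm with a two-finger parallel gripper is mounted at the origin on the work surface. World frame = base frame: x ahead of the robot, y to its left, z up, the work surface at z = 0. Lengths are in m, angles in degrees, forces in N, time in s.
With the tool pointing down it reaches from about 0.275 to 0.725 m from the base axis. Payload 15.9 kg.
Tool frame: the origin (TCP) lies between the finger pads, 19 mm behind the fingertips; this is the grasp point; z points along the fingers, y is the line along which they close (so a half turn about z gives the same grasp; the last joint's range is limited). The gripper opens to 85 mm and grips with 20 to 120 N. Pads are 22 mm wide; open, the fingers measure 114 mm over their backs; the gripper's body (76 mm by 85 mm) begins 54 mm behind the grasp point. The pads swing forward as they close: fully open they stand 13 mm farther back than shut.
Start: joints at [76.375, 12.198, -1.971, 75.831, 0, 90], TCP at [0.118, 0.486, 0.25] pointing down, gripper open.
Joint ranges: [-170.91, 170.91], [-42.67, 98.43], [-65.05, 77.54], [-120.47, 116.71], [-90, 82.35], [-180, 180]. Speed limits (degrees/s): [108.29, 108.29, 136.94, 147.25, 180, 180].

INTERFACE

Orientations are given as a 3x3 rotation matrix whose columns are the frame's x, y, z axes.
In Python, from workcell import telemetry, cams, bot gives the robot as it stands.
- The arm moves only by the tool play_rows, never from a script. Its arguments are lists of equal length, an entry for each row: "grip": the opening, from 0 (shut) to 1 (fully open); "offset": the shift along the tool's x, y, z each as a share of 0.5 m, from -1 to 1, a list of three; "turn": the turn, a rotation vector about the tool's x, y, z each as a share of 90 degrees, from -1 to 1, a list of three. A call has 1 to 12 rows; each row shifts and turns the commanded pose from where the row before left it, along the tool's axes as they then stand; what a row does not reach is not made up. A row lasts 1/10 s, in which the tool goes at most 50 mm and 8.59 degrees, less where a joint would pass 70% of its speed; a pose out of reach is approached as far as the arm can. A call with a number of a shift or a turn outside -1 to 1 is refused whole. A call with a gripper value outside its range is refused whole. The fingers move at their own pace and stop on an object; the grip force is fixed at half the most. Time passes only in rows, so rows that do not move let the fingers close. It gives the time, the measured TCP pose, the force, the opening and the grip force at its end, in the units of the state.
- telemetry.get_state(): the state, without advancing time (a new reading comes with each control period).
- cams.capture(name): name is "scene" or "top" or "wrist"; returns a dict with "frame" (400x640x3 uint8, red, green, blue), "K" (3x3 intrinsics, pixels), "R" (3x3) and "t" (3): a world point X has camera coordinates R X + t; the wrist camera has in their place "tool_from_camera" (4x4, takes a point from camera to tool coordinates, whose origin is the TCP and whose axes are the flange's). Camera axes: x right, y down, z forward; pixel columns grow to the right and rows downward; lengths in m; the calibration is good to about 2 mm. A picture is of the moment at which its call begins: read the wrist's pose just before it. There is no depth.
- bot.hand_in(): hands the job in; it is judged then, once.
The state is a dict: "t": time; "joint_positions": joint angles; "qvel": joint speeds; "joint_efforts": joint torques, N m; "tool_pos": TCP position; "ee_rot": TCP orientation; "ft_force": force on the tool from outside, world axes, zero at the start; "ft_torque": the same for the moment, N m; "gripper_width": opening from 0.0 (shut) to 1.0 (fully open); "finger_force": force on a finger pad.
Only numpy, scipy, OpenCV 4.12 (cv2) and the standard library are available. Lean on these libraries where they do the work, as an engineer would, in place of code of your own. Each camera call takes 0.05 s, during which the arm holds its last target. There are 200 camera calls.

TASK

Take the vial carrier out of its dock without forcing it - tip it back so that its hook comes free from under the retaining lip - and set it down, not dropped, flat inside the frame on the hotplate, and let go. Then roll the numbered thumbwheel on the timer box until the 3 is uppermost, and finally press the start button all the way down and let it come back up. Leave the jar, the beaker and the dish where they stand.

Things in the scene. Friction and masses are not known exactly. Their poses are not given: they have to be found in the camera images.
- carrier: Loose vial carrier, 0.4 kg. Aluminium block 70 (x) x 60 (y) x 36 (z) mm; origin at the centre of its underside, z up. Four amber vials with white caps stand on it at x = +-23, y = +-19 mm, up to z = 56 mm. A black blade handle (point grip) stands on its middle, a steel hook (point hook_tip) sticks out of its -x end.
- grip (a point): Point on the carrier's upright blade handle at carrier (0, 0, 88) mm, a good height for the TCP; axes as the carrier's. The blade is 36 long in x, 12 thick in y and reaches from z = 36 to z = 105 mm in the carrier's frame; grip it across its 12 mm thickness.
- hook_tip (a point): Top of the carrier hook's turned-up tip, at carrier (-77.5, 0, 30) mm. The hook is a flat tongue 30 mm wide (y), from carrier x = -35 to -80 mm, z = 16 to 21 mm, whose last 5 mm (x = -80 to -75) is turned up to z = 30 mm.
- dock: Fixed steel dock, origin on the work surface, z up. The carrier starts in it, axes along the dock's, origin within 1.5 mm of dock (0, 0, 8) mm. Floor 8 mm thick under the block (x = -36 to 46); none under the hook (x < -36, |y| < 24 mm). End stop at x = 39 to 46, top z = 22 mm. Side cheeks beyond y = +-35 mm, x = -30 to 39, top z = 24 mm.
- lip (a point): Middle of the lip's underside, dock (-66, 0, 31.5) mm: a bar along y, x = -72 to -60, z = 31.5 to 43, on posts beyond y = +-26 mm. The tongue runs under it, the tip stands up behind it. To free the carrier raise its +x end 0.25 to 0.4 rad about the block's lower -x edge (kept on the floor at dock x = -35): tip dips under the lip, +x end clears the stop. Draw it 35 to 40 mm to dock +x, then lift.
- heater: Fixed hotplate: white case 150 x 150 mm, top at z = 52 mm, origin on the work surface under its centre; a dull tan metal round plate of 136 mm diameter on it reaches z = 61 mm.
- nest (a point): Centre of the plate's top face inside a low rectangular steel frame; axes as the hotplate's. Frame opening 78 (x) by 68 (y) mm, walls 6 mm thick, 10 mm above the plate. The carrier's block fits with 4 mm free on each side, its x along the frame's x, either way round; the hook passes over the frame wall. The carrier's origin then lies on this point.
- timer: Fixed grey timer box 116 (x) x 150 (y) x 45 (z) mm, origin on the work surface under its centre, z up; thumbwheel at its +y half, start button at its -y half.
- wheel_axle (a point): Thumbwheel centre, timer (0, 34, 48) mm; axes as the timer's, axle along y. Black drum of 26 mm radius, 24 mm wide, with six paddles (4 mm thick, drum width, out to 35 mm radius) 60 degrees apart, midway between white numbers 0 to 5. The number uppermost, in line with two white marks on the deck, is the setting; numbers read upright from the timer's -x side.
- wheel (a joint): Wheel angle (rad): 0 with number 0 uppermost, 1.047 per number, 3.142 with 3 uppermost; stops at 0 and 5.236. Grows as the wheel's top is pushed to timer +x. No clicks: about 0.05 N m of friction, stays where left. At value q paddles stand at q + 0.524 + 1.047 k rad (whole k) from straight up towards +x.
- start_top (a point): Centre of the top of the start button, a white round button of 26 mm diameter in a black collar, at timer (15, -38, 67) mm at rest. It is pressed straight down.
- start (a joint): Travel of the start button (m): 0 at rest, 0.006 fully down, which takes about 4 N; a spring returns it.
- reagent_jar: Bystander: loose capped amber jar, 60 mm diameter, 85 mm high; origin under its centre.
- beaker: Bystander: loose glass beaker, 68 mm diameter, 85 mm high; origin under its centre.
- dish: Bystander: loose white dish, 90 mm diameter, 28 mm high; origin under its centre.
There are look-alikes about, which are no part of the job. What is shaped like the timer but green or yellow is not meant.

How it is judged:
By the outcome, as a careful person would: the job done as asked, in the order asked, and still so for the second after the job is handed in, with the robot touching nothing.
It also fails if it takes over 64 s, if anything falls off the work surface, if the arm or the gripper's body presses on something with over 40 N, if the wrist force passes 120 N, or if a joint passes its speed limit or range.

## Working session

There is one attempt and no reset: what is moved stays moved. The work goes in short steps, Python scripts to look and compute and a tool call to move; the robot and the scene stay as the last step left them, time stands still between calls to the robot, and variables do not carry over. Pictures are saved under pics/ and viewed, at most 10 in all, crops included, and the job is handed in when it is done.

Besides the shell and the picture viewer there is one more tool, called as name(argument=value, ...), one argument or row to a line, values as JSON. play_rows: Moves the arm, as the interface text tells. Shift numbers are shares of 0.5 m and turn numbers shares of 90 degrees, none past 1 either way. Its arguments: {"type":"object","properties":{"grip":{"type":"array","items":{"type":"number"}},"offset":{"type":"array","items":{"type":"array","items":{"type":"number"}}},"turn":{"type":"array","items":{"type":"array","items":{"type":"number"}}}},"required":["grip","offset","turn"]}

```bash
mkdir -p pics; ls; python3 - <<'E'
from workcell import telemetry, cams, bot
import cv2, json, numpy as np
s=telemetry.get_state(); print(s)
for n in ("scene","top"):
    c=cams.capture(n); cv2.imwrite(f"pics/{n}0.png",c["frame"][:,:,::-1]); np.savez(f"{n}.npz",K=c["K"],R=c["R"],t=c["t"]); print(n,c["K"],c["R"],c["t"])
E
```

```text
pics
{'t': 0.0, 'joint_positions': array([ 7.63724634e+01,  1.22241192e+01, -2.00708693e+00,  7.58304081e+01,
        9.21726606e-04,  8.99988228e+01]), 'qvel': array([ 0.01006123, -0.01241515, -0.04184752,  0.03813364,  0.18218873,
       -0.0349952 ]), 'joint_efforts': array([ 1.40081836e-03, -6.86163855e+01,  4.87116373e+01,  1.75740360e-02,
        7.44873500e-05,  1.96303210e-05]), 'tool_pos': array([0.1177286 , 0.48563071, 0.2495301 ]), 'ee_rot': array([[-9.71852714e-01,  2.35589111e-01, -2.69001299e-04],
       [ 2.35589264e-01,  9.71852157e-01, -1.04130553e-03],
       [ 1.61092490e-05, -1.07536942e-03, -9.99999422e-01]]), 'ft_force': array([ 0.40083281, -0.61170314, -0.08813963]), 'ft_torque': array([-0.00485652, -0.00677117, -0.00686386]), 'finger_force': 0.0, 'gripper_width': 1.001725516028412}
scene [[389.93827319   0.         316.93245347]
 [  0.         389.93827319 199.41894281]
 [  0.           0.           1.        ]] [[ 0.08754624  0.99609404  0.01150314]
 [ 0.83460585 -0.06703908 -0.546753  ]
 [-0.54384624  0.05746676 -0.83721493]] [ 0.05285613 -0.41942497  1.63702821]
top [[461.08493746   0.         315.54088691]
 [  0.         461.08493746 196.35289926]
 [  0.           0.           1.        ]] [[-0.00807086 -0.99996172  0.00338069]
 [-0.9954603   0.00771381 -0.09486462]
 [ 0.09483491 -0.00413098 -0.99548444]] [-0.10002231  0.59502844  1.52623294]
```

View pics/scene0.png

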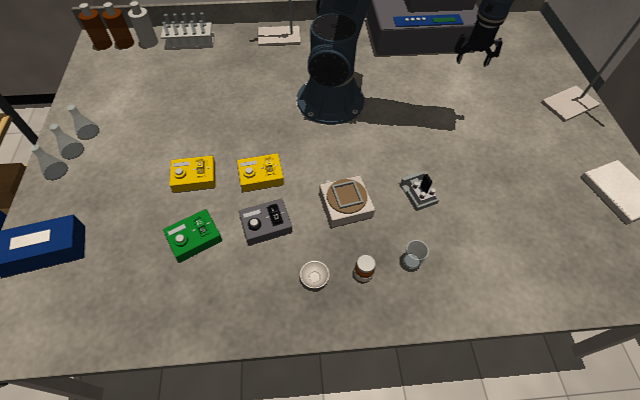

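View pics/top0.png

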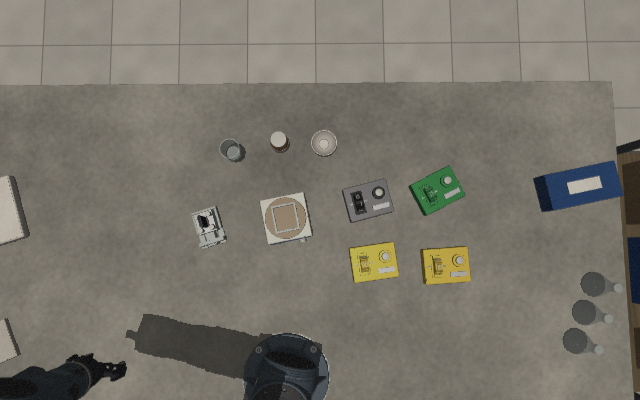

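The scene shows the carrier in its dock at about (208,225) in top and (422,188) in scene. The hotplate is at (287,218)/(347,200) and the grey timer at (368,200)/(266,222). I'll enlarge both views.

```bash
python3 - <<'E'
import cv2, numpy as np
a=cv2.imread("pics/top0.png")[170:255,185:405]; b=cv2.imread("pics/scene0.png")[165:250,235:455]
f=lambda i:cv2.resize(i,None,fx=3.5,fy=3.5,interpolation=cv2.INTER_CUBIC)
cv2.imwrite("pics/crop0.png",np.vstack([f(a),f(b)]))
E
```

```text
(no output)
```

View pics/crop0.png

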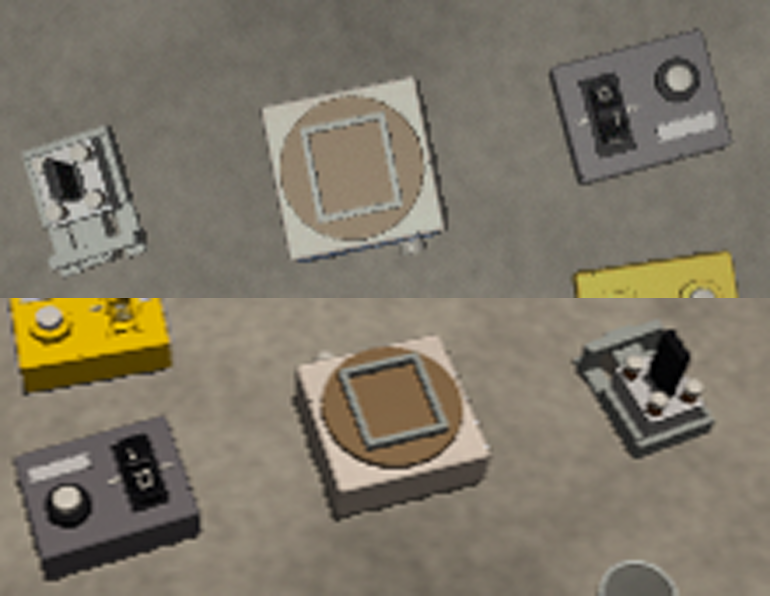

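The crop shows the frame centre at (351,168)/(393,400), the wheel at (607,113)/(139,470), the button at (680,78)/(69,498) and the blade at (62,178)/(672,362). The hook points toward the robot.

```bash
cat > h.py <<'E'
import numpy as np, cv2
from scipy.spatial.transform import Rotation as Ro
from scipy.optimize import least_squares
np.set_printoptions(precision=4,suppress=True)
def load(n): d=np.load(f"{n}.npz"); return d["K"],d["R"],d["t"]
def proj(c,X):
    K,R,t=c; p=K@(R@np.asarray(X,float)+t); return p[:2]/p[2]
def tri(obs):  # [(cam,uv),...]
    A=[]
    for (K,R,t),(u,v) in obs:
        P=K@np.c_[R,t]; A+= [u*P[2]-P[0], v*P[2]-P[1]]
    A=np.array(A); X=np.linalg.lstsq(A[:,:3],-A[:,3],rcond=None)[0]
    e=[np.linalg.norm(proj(c,X)-uv) for c,uv in obs]; return X,max(e)
def onz(c,uv,z):
    K,R,t=c; d=R.T@np.linalg.inv(K)@[*uv,1]; o=-R.T@t; return o+d*(z-o[2])/d[2]
def snap(name):  # wrist picture saved with world calibration
    from workcell import telemetry,cams
    s=telemetry.get_state(); c=cams.capture("wrist"); T=np.eye(4); T[:3,:3]=s["ee_rot"]; T[:3,3]=s["tool_pos"]
    W=T@c["tool_from_camera"]; R=W[:3,:3].T
    np.savez(name+".npz",K=c["K"],R=R,t=-R@W[:3,3]); cv2.imwrite(f"pics/{name}.png",c["frame"][:,:,::-1]); return c,s
def down(yaw):  # tool down, tool y axis at world angle yaw (deg)
    a=np.radians(yaw); y=np.array([np.cos(a),np.sin(a),0]); z=np.array([0,0,-1.]); return np.c_[np.cross(y,z),y,z]
def go(p,R,n=1):  # single-row shares to go to pose p,R, in tool axes, total, divided by n rows
    from workcell import telemetry
    s=telemetry.get_state(); R0=s["ee_rot"]
    d=R0.T@(np.array(p)-s["tool_pos"]); w=Ro.from_matrix(R0.T@R).as_rotvec(degrees=True)
    print("shift mm",d*1000,"turn deg",w,"| total shares off",d/.5,"turn",w/90); return d,w
E
python3 - <<'E'
from h import *
T,S=load("top"),load("scene")
ct=lambda x,y:(185+x/3.5,170+y/3.5); cs=lambda x,y:(235+x/3.5,165+(y-297.5)/3.5)
for n,a,b in [("nest",(351,168),(393.5,400)),("button",(680,78),(69,498)),("wheel",(607,113),(139,470)),("blade",(62,178),(672,362))]:
    print(n,*tri([(T,ct(*a)),(S,cs(*b))]))
# heater corners at z=.052 top view
for p in [(262,107),(415,78),(445,233),(297,261)]: print("heat",onz(T,ct(*p),.052))
for p in [(551,69),(703,30),(731,147),(583,184)]: print("timer",onz(T,ct(*p),.045))
from workcell import cams
c=cams.capture("wrist"); print(c["K"],c["tool_from_camera"])
E
```

```text
nest [ 0.521  -0.0015  0.0598] 1.2832279436360632
button [ 0.6033 -0.3115  0.0592] 1.8275280714186712
wheel [ 0.5716 -0.2451  0.0469] 0.9004485615184388
blade [0.5133 0.2651 0.0818] 1.6235298561337659
heat [0.5794 0.0801 0.052 ]
heat [ 0.6059 -0.065   0.052 ]
heat [ 0.459  -0.0924  0.052 ]
heat [0.4339 0.0468 0.052 ]
timer [ 0.6142 -0.1947  0.045 ]
timer [ 0.6506 -0.3407  0.045 ]
timer [ 0.5383 -0.3648  0.045 ]
timer [ 0.5043 -0.2235  0.045 ]
[[348.8119   0.     318.5661]
 [  0.     348.8119 203.4376]
 [  0.       0.       1.    ]] [[ 0.0005 -0.9589 -0.2839  0.073 ]
 [ 1.      0.      0.0015 -0.0007]
 [-0.0014 -0.2839  0.9588 -0.1244]
 [ 0.      0.      0.      1.    ]]
```

```bash
python3 - <<'E'
from h import *
go([.50,.262,.22],down(106.5))
E
```

```text
shift mm [-424.1987 -127.3581   29.7876] turn deg [ -0.0412  -0.0096 -30.1246] | total shares off [-0.8484 -0.2547  0.0596] turn [-0.0005 -0.0001 -0.3347]
```

play_rows(
  grip=[1,1,1,1,1,1,1,1,1,1,1,1],
  offset=[
    [-0.071,-0.021,0.005],
    [-0.071,-0.021,0.005],
    [-0.071,-0.021,0.005],
    [-0.071,-0.021,0.005],
    [-0.071,-0.021,0.005],
    [-0.071,-0.021,0.005],
    [-0.071,-0.021,0.005],
    [-0.071,-0.021,0.005],
    [-0.071,-0.021,0.005],
    [-0.071,-0.021,0.005],
    [-0.071,-0.021,0.005],
    [-0.071,-0.021,0.005],
  ],
  turn=[
    [0,0,0],
    [0,0,0],
    [0,0,0],
    [0,0,0],
    [0,0,0],
    [0,0,0],
    [0,0,0],
    [0,0,0],
    [0,0,0],
    [0,0,0],
    [0,0,0],
    [0,0,0],
  ],
)

```text
t: 1.35
tool_pos: [0.5033, 0.262, 0.2197]
ee_rot: [[-0.972, 0.236, -0.0], [0.236, 0.972, -0.0], [0.0, -0.0, -1.0]]
ft_force: [0.4, 0.2, 0.3]
gripper_width: 0.998
finger_force: 0.0
```

play_rows(
  grip=[1,1,1,1,1,1],
  offset=[
    [0,0,0],
    [0,0,0],
    [0,0,0],
    [0,0,0],
    [0,0,0],
    [0,0,0],
  ],
  turn=[
    [0,0,-0.084],
    [0,0,-0.084],
    [0,0,-0.084],
    [0,0,-0.083],
    [0,0,0],
    [0,0,0],
  ],
)

```text
t: 1.95
tool_pos: [0.502, 0.2631, 0.2198]
ee_rot: [[-0.96, -0.281, -0.0], [-0.281, 0.96, -0.0], [0.0, -0.0, -1.0]]
ft_force: [0.9, -1.1, 0.3]
gripper_width: 1.0
finger_force: 0.0
```

```bash
python3 - <<'E'
from h import *
c,s=snap("w1"); print(s["tool_pos"],s["ee_rot"])
E
```

```text
[0.502  0.2631 0.2198] [[-0.9598 -0.2806 -0.0003]
 [-0.2806  0.9598 -0.0001]
 [ 0.0003 -0.0001 -1.    ]]
```

View pics/w1.png

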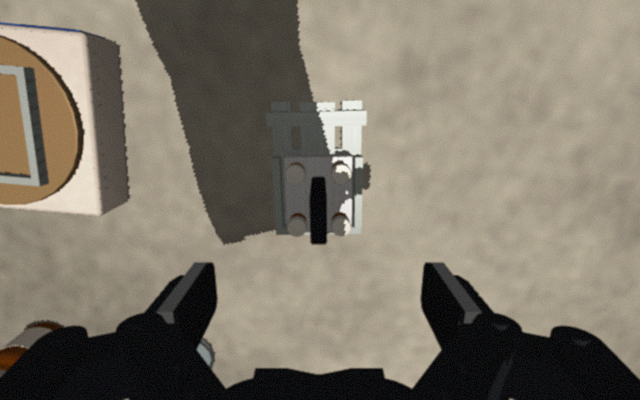

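The wrist picture shows the carrier axis-aligned, with vial caps at about (296,172), (341,170), (297,222) and (341,222). The black blade runs (319,178)–(319,243) and the lip is at row 118. I'll take a second view from 70 mm farther out.

play_rows(
  grip=[1,1,1,1,1],
  offset=[
    [-0.07,0,0.02],
    [-0.07,0,0.02],
    [0,0,0],
    [0,0,0],
    [0,0,0],
  ],
  turn=[
    [0,0,0],
    [0,0,0],
    [0,0,0],
    [0,0,0],
    [0,0,0],
  ],
)

```text
t: 2.5
tool_pos: [0.5688, 0.283, 0.2004]
ee_rot: [[-0.959, -0.283, 0.0], [-0.283, 0.959, 0.0], [-0.0, 0.0, -1.0]]
ft_force: [0.6, -0.6, 0.9]
gripper_width: 0.999
finger_force: 0.0
```

```bash
python3 - <<'E'
from h import *
c,s=snap("w2"); print(s["tool_pos"])
a=cv2.imread("pics/w1.png")[90:250,250:385]; b=cv2.imread("pics/w2.png")
C=load("w2"); u=proj(C,[.513,.265,.06]); print(u)
x,y=int(u[0])-70,int(u[1])-80; y=max(0,min(y,240)); print("w2 crop origin",x,y)
b=b[y:y+160,x:x+140]; a=cv2.resize(a,None,fx=3.7,fy=3.7,interpolation=cv2.INTER_CUBIC); b=cv2.resize(b,None,fx=2.1,fy=2.1) if 0 else cv2.resize(b,None,fx=3.7,fy=3.7,interpolation=cv2.INTER_CUBIC)
o=np.hstack([a,b])[:, :]; o=o[:592]; 
print(o.shape); cv2.imwrite("pics/w12.png",o[:, :1017] if 0 else cv2.resize(o,None,fx=1,fy=1))
E
```

```text
[0.5688 0.283  0.2004]
[316.4993 120.4656]
w2 crop origin 246 40
(592, 1018, 3)
```

```bash
python3 - <<'E'
from h import *
a=cv2.imread("pics/w1.png")[95:245,266:372]; b=cv2.imread("pics/w2.png")[40:190,264:370]
f=lambda i:cv2.resize(np.clip(i*1.3,0,255).astype('uint8'),None,fx=3.75,fy=4,interpolation=cv2.INTER_CUBIC)
cv2.imwrite("pics/w12.png",np.hstack([f(a),f(b)]))
E
```

```text
(no output)
```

View pics/w12.png

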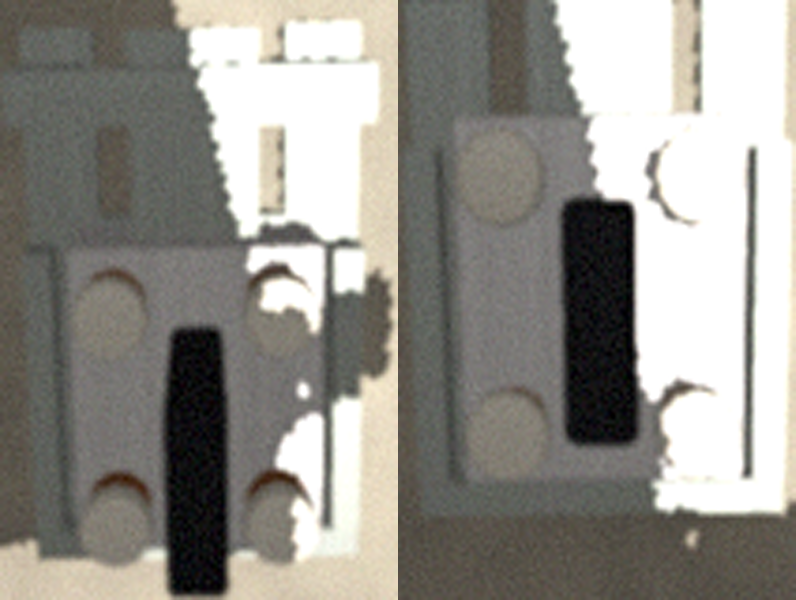

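```bash
cat > fit.py <<'E'
from h import *
def fit(obs,x0): # obs: (cam, uv, model mm) ; pose x,y,z,yaw
    def f(p):
        R=Ro.from_euler('z',p[3]).as_matrix()
        return np.concatenate([proj(c,R@(np.array(m)/1000)+p[:3])-uv for c,uv,m in obs])
    r=least_squares(f,x0,loss='soft_l1',x_scale=[.01,.01,.01,.05]); return r.x,f(r.x).reshape(-1,2)
E
python3 - <<'E'
from fit import *
A,B=load("w1"),load("w2"); a=lambda x,y:(266-.4+x/3.75,95-.4+y/4); b=lambda x,y:(264-.4+(x-397.5)/3.75,40-.4+y/4)
o=[(A,a(197,595),(18,0,105)),(B,b(601,444),(18,0,105)),(B,b(599,199),(-18,0,105)),
(A,a(111,316),(-23,-19,56)),(A,a(285,312),(-23,19,56)),(A,a(115,528),(23,-19,56)),(A,a(281,525),(23,19,56)),
(B,b(498,176),(-23,-19,56)),(B,b(695,175),(-23,19,56)),(B,b(506,432),(23,-19,56)),(B,b(697,430),(23,19,56)),
(B,b(453,113),(-35,-30,36)),(B,b(457,480),(35,-30,36))]
p,r=fit(o,[.51,.265,.008,.29]); print(p,np.degrees(p[3])); print(r)
print(tri([(A,a(197,595)),(B,b(601,444))]))
R=Ro.from_euler('z',p[3]).as_matrix(); P=R@[0,0,.088]+p[:3]; print("grip",P)
go([P[0],P[1],.2],down(90+np.degrees(p[3])))
go([P[0],P[1],.096],down(90+np.degrees(p[3])))
E
```

```text
[0.5099 0.265  0.0053 0.2921] 16.733286618948416
[[-0.0165 -0.3059]
 [-0.0953 -0.2934]
 [ 0.1293 -0.7636]
 [-0.4995  0.2457]
 [-0.8586  0.9077]
 [-0.1487 -0.3596]
 [-0.3757  0.0701]
 [ 0.5379 -0.1465]
 [ 1.1521 -0.1372]
 [ 0.0505  0.4373]
 [-0.3886  0.7044]
 [-0.4081  0.1688]
 [ 1.7372 -0.008 ]]
(array([0.5273, 0.2703, 0.1105]), np.float64(0.038403264298009415))
grip [0.5099 0.265  0.0933]
shift mm [61.5002 -0.546   0.6901] turn deg [ 0.0065  0.0376 -0.2557] | total shares off [ 0.123  -0.0011  0.0014] turn [ 0.0001  0.0004 -0.0028]
shift mm [ 61.5684  -0.5579 104.6901] turn deg [ 0.0065  0.0376 -0.2557] | total shares off [ 0.1231 -0.0011  0.2094] turn [ 0.0001  0.0004 -0.0028]
```

The blade top is at (197,595) left and (601,444) right, and the caps fit the carrier model to about 1 px. The fit gives carrier origin (0.510, 0.265) with yaw 16.7°. Now I'll descend and grasp.

play_rows(
  grip=[1,1,1,1,1,1,1,1],
  offset=[
    [0.062,-0.0005,0],
    [0.061,-0.0005,0],
    [0,0,0.05],
    [0,0,0.05],
    [0,0,0.05],
    [0,0,0.04],
    [0,0,0.02],
    [0,0,0],
  ],
  turn=[
    [0,0,-0.003],
    [0,0,0],
    [0,0,0],
    [0,0,0],
    [0,0,0],
    [0,0,0],
    [0,0,0],
    [0,0,0],
  ],
)

```text
t: 3.35
tool_pos: [0.5097, 0.2646, 0.0946]
ee_rot: [[-0.957, -0.289, -0.001], [-0.289, 0.957, -0.001], [0.001, -0.0, -1.0]]
ft_force: [-0.5, -0.4, 1.2]
gripper_width: 0.999
finger_force: 0.0
```

play_rows(
  grip=[0.5,0.3,0,0,0,0,0,0,0,0],
  offset=[
    [0,0,0],
    [0,0,0],
    [0,0,0],
    [0,0,0],
    [0,0,0],
    [0,0,0],
    [0,0,0],
    [0,0,0],
    [0,0,0],
    [0,0,0],
  ],
  turn=[
    [0,0,0],
    [0,0,0],
    [0,0,0],
    [0,0,0],
    [0,0,0],
    [0,0,0],
    [0,0,0],
    [0,0,0],
    [0,0,0],
    [0,0,0],
  ],
)

```text
t: 4.35
tool_pos: [0.5107, 0.2651, 0.0953]
ee_rot: [[-0.957, -0.289, 0.001], [-0.289, 0.957, 0.0], [-0.001, 0.0, -1.0]]
ft_force: [-0.4, 1.2, 5.3]
gripper_width: 0.134
finger_force: 59.5
```

play_rows(
  grip=[0,0,0,0],
  offset=[
    [0.007,0,-0.003],
    [0.007,0,-0.0028],
    [0.007,0,-0.0027],
    [0.007,0,-0.0027],
  ],
  turn=[
    [0,-0.0255,0],
    [0,-0.0255,0],
    [0,-0.0255,0],
    [0,-0.0255,0],
  ],
)

```text
t: 4.75
tool_pos: [0.4967, 0.2607, 0.0997]
ee_rot: [[-0.945, -0.289, 0.154], [-0.285, 0.957, 0.047], [-0.161, 0.0, -0.987]]
ft_force: [1.0, 0.8, -3.0]
gripper_width: 0.133
finger_force: 58.4
```

play_rows(
  grip=[0,0,0,0,0,0],
  offset=[
    [0.007,0,-0.0027],
    [0.007,0,-0.0027],
    [0.007,0,-0.0027],
    [0.007,0,-0.0027],
    [0.007,0,-0.0027],
    [0,0,0],
  ],
  turn=[
    [0,-0.0255,0],
    [0,-0.0255,0],
    [0,-0.0255,0],
    [0,-0.0255,0],
    [0,-0.0255,0],
    [0,0,0],
  ],
)

```text
t: 5.35
tool_pos: [0.4779, 0.255, 0.1019]
ee_rot: [[-0.896, -0.289, 0.338], [-0.271, 0.957, 0.102], [-0.353, -0.0, -0.936]]
ft_force: [-0.8, -0.5, -3.7]
gripper_width: 0.132
finger_force: 58.3
```

play_rows(
  grip=[0,0,0,0,0,0,0],
  offset=[
    [-0.0021,0,-0.0056],
    [-0.0142,0,0.0054],
    [-0.0142,0,0.0054],
    [-0.0142,0,0.0054],
    [-0.0142,0,0.0054],
    [-0.0142,0,0.0054],
    [0,0,0],
  ],
  turn=[
    [0,0,0],
    [0,0,0],
    [0,0,0],
    [0,0,0],
    [0,0,0],
    [0,0,0],
    [0,0,0],
  ],
)

```text
t: 6.05
tool_pos: [0.5164, 0.2667, 0.105]
ee_rot: [[-0.896, -0.289, 0.338], [-0.27, 0.957, 0.102], [-0.353, -0.0, -0.936]]
ft_force: [0.2, -0.0, -4.3]
gripper_width: 0.131
finger_force: 58.3
```

play_rows(
  grip=[0,0,0,0,0,0,0,0,0,0,0,0],
  offset=[
    [-0.007,0,-0.019],
    [-0.014,0,-0.037],
    [-0.014,0,-0.037],
    [-0.014,0,-0.037],
    [-0.014,0,-0.037],
    [0,0,0],
    [0,0,0],
    [0,0,0],
    [0,0,0],
    [0,0,0],
    [0,0,0],
    [0,0,0],
  ],
  turn=[
    [0,0,0],
    [0,0,0],
    [0,0,0],
    [0,0,0],
    [0,0,0],
    [0,0.046,0],
    [0,0.046,0],
    [0,0.046,0],
    [0,0.046,0],
    [0,0.0455,0],
    [0,0,0],
    [0,0,0],
  ],
)

```text
t: 7.25
tool_pos: [0.5156, 0.2665, 0.1944]
ee_rot: [[-0.957, -0.289, 0.002], [-0.289, 0.957, 0.0], [-0.002, -0.0, -1.0]]
ft_force: [0.3, -0.4, -4.6]
gripper_width: 0.134
finger_force: 58.6
```

```bash
python3 - <<'E'
from h import *
go([.50,.13,.25],down(102)); go([.50,-.13,.25],down(102))
E
```

```text
shift mm [  54.3134 -126.1715  -55.7069] turn deg [0.0017 0.1017 4.7904] | total shares off [ 0.1086 -0.2523 -0.1114] turn [0.     0.0011 0.0532]
shift mm [ 129.4198 -375.0872  -55.8291] turn deg [0.0017 0.1017 4.7904] | total shares off [ 0.2588 -0.7502 -0.1117] turn [0.     0.0011 0.0532]
```

play_rows(
  grip=[0,0,0,0,0,0,0,0],
  offset=[
    [0.022,-0.05,-0.022],
    [0.022,-0.05,-0.022],
    [0.022,-0.05,-0.022],
    [0.022,-0.05,-0.022],
    [0.021,-0.052,-0.023],
    [0,0,0],
    [0,0,0],
    [0,0,0],
  ],
  turn=[
    [0,0,0],
    [0,0,0],
    [0,0,0],
    [0,0,0],
    [0,0,0],
    [0,0,0.053],
    [0,0,0],
    [0,0,0],
  ],
)

```text
t: 8.05
tool_pos: [0.4991, 0.1302, 0.25]
ee_rot: [[-0.978, -0.211, 0.001], [-0.211, 0.978, 0.0], [-0.001, -0.0, -1.0]]
ft_force: [0.3, -0.0, -4.9]
gripper_width: 0.133
finger_force: 60.4
```

```bash
python3 - <<'E'
from h import *
c,s=snap("w3"); print(s["tool_pos"]); go([.50,-.13,.25],down(102))
E
```

```text
[0.4991 0.1302 0.25  ]
shift mm [  54.1253 -254.6814   -0.2144] turn deg [-0.0014  0.0487  0.1765] | total shares off [ 0.1083 -0.5094 -0.0004] turn [-0.      0.0005  0.002 ]
```

play_rows(
  grip=[0,0,0,0,0,0,0,0,0,0],
  offset=[
    [0.015,-0.072,0],
    [0.015,-0.073,0],
    [0.015,-0.073,0],
    [0.016,-0.073,0],
    [0.016,-0.073,0],
    [0.016,-0.073,0],
    [0.015,-0.072,0],
    [0,0,0],
    [0,0,0],
    [0,0,0],
  ],
  turn=[
    [0,0,0],
    [0,0,0],
    [0,0,0],
    [0,0,0],
    [0,0,0],
    [0,0,0],
    [0,0,0],
    [0,0,0],
    [0,0,0],
    [0,0,0],
  ],
)

```text
t: 9.1
tool_pos: [0.4998, -0.1293, 0.2496]
ee_rot: [[-0.978, -0.21, -0.0], [-0.21, 0.978, 0.0], [0.0, 0.0, -1.0]]
ft_force: [1.0, 0.1, -4.5]
gripper_width: 0.129
finger_force: 61.6
```

```bash
python3 - <<'E'
from h import *
c,s=snap("w4"); print(s["tool_pos"])
o=[]
for n in("w3","w4"):
    u=proj(load(n),[.521,-.0015,.06]); x,y=int(u[0])-80,int(u[1])-65; print(n,u,x,y)
    o.append(cv2.resize(cv2.imread(f"pics/{n}.png")[max(y,0):max(y,0)+130,x:x+160],None,fx=2.5,fy=2.5,interpolation=cv2.INTER_CUBIC))
    print(o[-1].shape)
u=proj(load("w4"),[.575,-.27,.05]); x,y=max(0,int(u[0])-130),max(0,int(u[1])-55); print("timer",u,x,y)
t=cv2.resize(cv2.imread("pics/w4.png")[y:y+110,x:x+320],(800,275),interpolation=cv2.INTER_CUBIC)
cv2.imwrite("pics/w34.png",np.vstack([np.hstack(o),t]))
E
```

```text
[ 0.4998 -0.1293  0.2496]
w3 [173.0979 175.4333] 93 110
(325, 400, 3)
w4 [443.5308 230.8218] 363 165
(325, 400, 3)
timer [162.6518 223.8279] 32 168
```

View pics/w34.png

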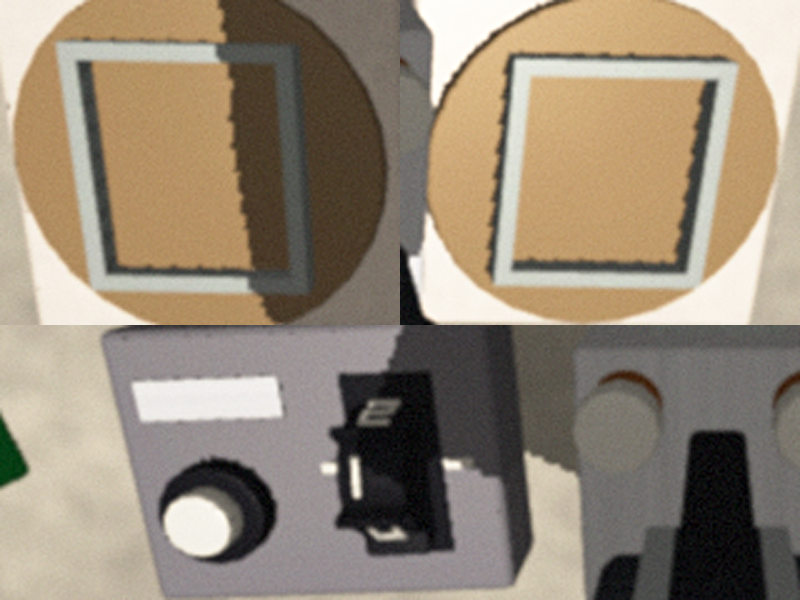

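The frame's outer top corners are at (57,43), (299,44), (313,292) and (93,290) in the left panel, and (511,56), (738,62), (699,286) and (492,282) in the right. The wheel shows "1" about uppermost, with "2" on the near side.

```bash
python3 - <<'E'
from fit import *
A,B=load("w3"),load("w4"); a=lambda x,y:(93-.3+x/2.5,110-.3+y/2.5); b=lambda x,y:(363-.3+(x-400)/2.5,165-.3+y/2.5)
m=[(-45,-40,10),(-45,40,10),(45,40,10),(45,-40,10)]
o=[(A,a(*u),k) for u,k in zip([(57,43),(299,44),(313,292),(93,290)],m)]+[(B,b(*u),k) for u,k in zip([(511,56),(738,62),(699,286),(492,282)],m)]
p,r=fit(o,[.521,-.0015,.061,.2]); print(p,np.degrees(p[3])); print(r)
R=Ro.from_euler('z',p[3]).as_matrix()
# plate circle centre check: timer points w4
C=lambda x,y:(32-.3+x/2.5,168-.3+(y-325)/2.5)
# timer deck corners
print("button top",onz(B,C(199,522),.067)); print("corners",onz(B,C(103,338),.045),onz(B,C(163,598),.045),onz(B,C(512,585),.045))
print("marks",onz(B,C(330,467),.045),onz(B,C(460,464),.045))
g=p[:3]+[0,0,.0873]; y=90+np.degrees(p[3]); print(y)
go([g[0],g[1],.25],down(y))
E
```

```text
[ 0.5217 -0.0016  0.0598  0.1952] 11.183677405954894
[[ 0.5591 -0.7965]
 [-2.3777  0.4717]
 [-1.0547  0.0758]
 [ 0.5577 -0.4984]
 [ 1.4119  0.7726]
 [-0.6636 -0.2135]
 [-0.0951 -0.1219]
 [ 0.6583  0.311 ]]
button top [ 0.6006 -0.3092  0.067 ]
corners [ 0.5433 -0.3604  0.045 ] [ 0.651  -0.3342  0.045 ] [ 0.6144 -0.192   0.045 ]
marks [ 0.5778 -0.2708  0.045 ] [ 0.5656 -0.2201  0.045 ]
101.1836774059549
shift mm [-48.1553 120.1009  -0.3165] turn deg [ 0.0122 -0.0014  0.9528] | total shares off [-0.0963  0.2402 -0.0006] turn [ 0.0001 -0.      0.0106]
```

play_rows(
  grip=[0,0,0,0,0,0,0,0,0],
  offset=[
    [-0.024,0.06,0],
    [-0.025,0.06,0],
    [-0.025,0.06,0],
    [-0.024,0.06,0],
    [0,0,0.04],
    [0,0,0.04],
    [0,0,0.04],
    [0,0,0.03],
    [0,0,0],
  ],
  turn=[
    [0,0,0],
    [0,0,0],
    [0,0,0],
    [0,0,0],
    [0,0,0.0105],
    [0,0,0],
    [0,0,0],
    [0,0,0],
    [0,0,0],
  ],
)

```text
t: 10.05
tool_pos: [0.5215, -0.0015, 0.173]
ee_rot: [[-0.981, -0.194, -0.003], [-0.194, 0.981, 0.0], [0.003, 0.001, -1.0]]
ft_force: [-1.0, -0.3, -3.6]
gripper_width: 0.135
finger_force: 61.4
```

```bash
python3 - <<'E'
from h import *
c,s=snap("w5"); print(s["tool_pos"],s["ee_rot"]); go([.5225,-.0015,.150],down(101.18))
cv2.imwrite("pics/w5c.png",cv2.resize(cv2.imread("pics/w5.png")[60:300,190:450],None,fx=2.3,fy=2.3,interpolation=cv2.INTER_CUBIC))
E
```

```text
[ 0.5215 -0.0015  0.173 ] [[-0.981  -0.1941 -0.0031]
 [-0.1941  0.981   0.    ]
 [ 0.003   0.0006 -1.    ]]
shift mm [-0.4718  0.1386 24.3883] turn deg [ 0.0178 -0.0823 -0.0064] | total shares off [-0.0009  0.0003  0.0488] turn [ 0.0002 -0.0009 -0.0001]
```

View pics/w5c.png

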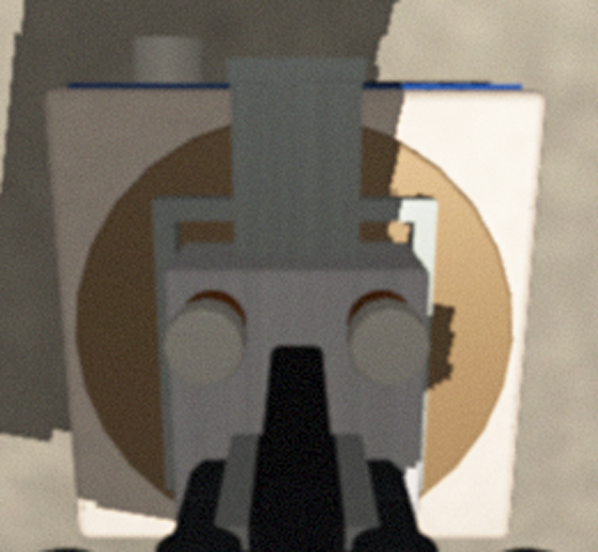

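```bash
python3 - <<'E'
from fit import *
c=load("w5"); P=np.array([.5215,-.0015,.173]); R=Ro.from_euler('z',11.18,degrees=True).as_matrix()
for d in(-.002,0,.002):
    for m in[(-23,-19,56),(-23,19,56),(-35,-30,36),(-35,30,36),(-80,-15,30),(-80,15,30),(-18,0,105)]:
        u=proj(c,R@(np.array(m)/1000-[.0008-d,0,.0873])+P); print(d,m,(u+.2-[190,60])*2.3)
E
```

```text
-0.002 (-23, -19, 56) [203.372  336.5231]
-0.002 (-23, 19, 56) [390.4861 336.5183]
-0.002 (-35, -30, 36) [162.0031 258.9819]
-0.002 (-35, 30, 36) [431.313  259.0381]
-0.002 (-80, -15, 30) [226.7589  46.5782]
-0.002 (-80, 15, 30) [366.8351  46.6972]
-0.002 (-18, 0, 105) [298.0205 466.0981]
0 (-23, -19, 56) [203.6852 345.9214]
0 (-23, 19, 56) [390.1545 345.9113]
0 (-35, -30, 36) [162.4187 267.7963]
0 (-35, 30, 36) [430.8825 267.8452]
0 (-80, -15, 30) [226.9794  56.4387]
0 (-80, 15, 30) [366.5979  56.5532]
0 (-18, 0, 105) [298.0024 478.5097]
0.002 (-23, -19, 56) [203.9962 355.2552]
0.002 (-23, 19, 56) [389.8253 355.2399]
0.002 (-35, -30, 36) [162.8317 276.5554]
0.002 (-35, 30, 36) [430.4548 276.5971]
0.002 (-80, -15, 30) [227.1986  66.235 ]
0.002 (-80, 15, 30) [366.3623  66.345 ]
0.002 (-18, 0, 105) [297.9845 490.8032]
```

The close-up shows the block centred over the frame (columns 165–428 against 152–438). The caps at row 345 and hook tip at row 57 match the predicted grasp exactly, so I'll lower gently.

play_rows(
  grip=[0,0,0,0,0,0,0],
  offset=[
    [-0.001,0,0.02],
    [0,0,0.015],
    [0,0,0.008],
    [0,0,0.002],
    [0,0,0.001],
    [0,0,0],
    [0,0,0],
  ],
  turn=[
    [0,0,0],
    [0,0,0],
    [0,0,0],
    [0,0,0],
    [0,0,0],
    [0,0,0],
    [0,0,0],
  ],
)

```text
t: 10.8
tool_pos: [0.5234, -0.0025, 0.152]
ee_rot: [[-0.981, -0.192, 0.0], [-0.192, 0.981, -0.0], [-0.0, -0.0, -1.0]]
ft_force: [0.1, 0.5, -4.8]
gripper_width: 0.129
finger_force: 61.7
```

play_rows(
  grip=[0,0,0,0,0,0],
  offset=[
    [0.001,0.001,0.002],
    [0.001,0.001,0.002],
    [0,0,0.0015],
    [0,0,0.001],
    [0,0,0],
    [0,0,0],
  ],
  turn=[
    [0,0,0],
    [0,0,0],
    [0,0,0],
    [0,0,0],
    [0,0,0],
    [0,0,0],
  ],
)

```text
t: 11.4
tool_pos: [0.5221, -0.0017, 0.1485]
ee_rot: [[-0.981, -0.192, -0.0], [-0.192, 0.981, -0.0], [0.0, -0.0, -1.0]]
ft_force: [-0.2, 0.3, -3.7]
gripper_width: 0.136
finger_force: 61.9
```

play_rows(
  grip=[0,0,0,0,0],
  offset=[
    [0,0,0.0008],
    [0,0,0.0008],
    [0,0,0.0006],
    [0,0,0],
    [0,0,0],
  ],
  turn=[
    [0,0,0],
    [0,0,0],
    [0,0,0],
    [0,0,0],
    [0,0,0],
  ],
)

```text
t: 11.9
tool_pos: [0.5222, -0.0017, 0.1483]
ee_rot: [[-0.981, -0.192, 0.001], [-0.192, 0.981, 0.0], [-0.001, -0.0, -1.0]]
ft_force: [-6.2, 0.2, 11.5]
gripper_width: 0.134
finger_force: 64.3
```

play_rows(
  grip=[0,0.6,0.6,0.6,0.6,0.6,0.6,0.6],
  offset=[
    [0,0,-0.001],
    [0,0,0],
    [0,0,0],
    [0,0,0],
    [0,0,0],
    [0,0,0],
    [0,0,0],
    [0,0,0],
  ],
  turn=[
    [0,0,0],
    [0,0,0],
    [0,0,0],
    [0,0,0],
    [0,0,0],
    [0,0,0],
    [0,0,0],
    [0,0,0],
  ],
)

```text
t: 12.7
tool_pos: [0.5221, -0.0017, 0.1479]
ee_rot: [[-0.981, -0.192, 0.0], [-0.192, 0.981, -0.0], [-0.0, -0.0, -1.0]]
ft_force: [-0.1, -0.4, -0.2]
gripper_width: 0.599
finger_force: 0.0
```

play_rows(
  grip=[0.6,0.6,0.6,0.6,0.6],
  offset=[
    [0,0,-0.02],
    [0,0,-0.06],
    [0,0,-0.08],
    [0,0,0],
    [0,0,0],
  ],
  turn=[
    [0,0,0],
    [0,0,0],
    [0,0,0],
    [0,0,0],
    [0,0,0],
  ],
)

```text
t: 13.2
tool_pos: [0.5226, -0.0017, 0.2293]
ee_rot: [[-0.981, -0.192, 0.002], [-0.192, 0.981, -0.0], [-0.002, -0.0, -1.0]]
ft_force: [-0.8, -0.2, 0.5]
gripper_width: 0.602
finger_force: 0.0
```

```bash
python3 - <<'E'
from h import *
c,s=snap("w6"); print(s["tool_pos"])
# timer pose estimate: marks + button
go([.60,-.26,.23],down(104.0))
E
```

```text
[ 0.5226 -0.0017  0.2293]
shift mm [ -26.8233 -268.4936   -1.7763] turn deg [-0.0059  0.0239 -2.9208] | total shares off [-0.0536 -0.537  -0.0036] turn [-0.0001  0.0003 -0.0325]
```

play_rows(
  grip=[0.6,0.6,0,0,0,0,0,0,0,0,0,0],
  offset=[
    [-0.007,-0.067,0],
    [-0.007,-0.067,0],
    [-0.007,-0.067,0],
    [-0.007,-0.067,0],
    [-0.007,-0.067,0],
    [-0.007,-0.067,0],
    [-0.007,-0.067,0],
    [-0.007,-0.067,0],
    [0,0,0],
    [0,0,0],
    [0,0,0],
    [0,0,0],
  ],
  turn=[
    [0,0,0],
    [0,0,0],
    [0,0,0],
    [0,0,0],
    [0,0,0],
    [0,0,0],
    [0,0,0],
    [0,0,0],
    [0,0,-0.032],
    [0,0,0],
    [0,0,0],
    [0,0,0],
  ],
)

```text
t: 14.45
tool_pos: [0.6009, -0.2586, 0.2278]
ee_rot: [[-0.971, -0.241, -0.0], [-0.241, 0.971, 0.0], [0.0, 0.0, -1.0]]
ft_force: [-0.3, -0.8, 0.1]
gripper_width: 0.004
finger_force: 0.0
```

```bash
python3 - <<'E'
from h import *
c,s=snap("w7"); print(s["tool_pos"],s["ee_rot"])
E
```

```text
[ 0.6009 -0.2586  0.2278] [[-0.9705 -0.241  -0.0004]
 [-0.241   0.9705  0.0002]
 [ 0.0003  0.0003 -1.    ]]
```

play_rows(
  grip=[0,0,0,0,0],
  offset=[
    [0.08,0,0],
    [0.08,0,0],
    [0,0,0],
    [0,0,0],
    [0,0,0],
  ],
  turn=[
    [0,0,0],
    [0,0,0],
    [0,0,0],
    [0,0,0],
    [0,0,0],
  ],
)

```text
t: 15.0
tool_pos: [0.5241, -0.2783, 0.2282]
ee_rot: [[-0.97, -0.242, 0.001], [-0.242, 0.97, -0.0], [-0.001, -0.0, -1.0]]
ft_force: [0.6, 0.1, 0.0]
gripper_width: -0.003
finger_force: 0.0
```

```bash
python3 - <<'E'
from h import *
c,s=snap("w8"); print(s["tool_pos"])
o=[]
for n in("w7","w8"):
    u=proj(load(n),[.575,-.272,.05]); x,y=int(u[0])-110,max(0,int(u[1])-68); print(n,u,x,y)
    o.append(cv2.resize(cv2.imread(f"pics/{n}.png")[y:y+136,x:x+220],None,fx=2.2*1.0,fy=2.2,interpolation=cv2.INTER_CUBIC))
u=proj(load("w6"),[.51,0,.08]);print("w6",u)
w6=cv2.imread("pics/w6.png"); x,y=max(0,int(u[0])-90),max(0,int(u[1])-110)
w6=cv2.resize(w6[y:y+220,x:x+180],(316,387)); v=np.zeros((598,316,3),'uint8'); v[:387]=w6
cv2.imwrite("pics/w678.png",np.hstack([np.vstack(o),v]))
E
```

```text
[ 0.5241 -0.2783  0.2282]
w7 [310.4789 153.9114] 200 85
w8 [311.814  238.5168] 201 170
w6 [323.6695 178.9857]
```

View pics/w678.png

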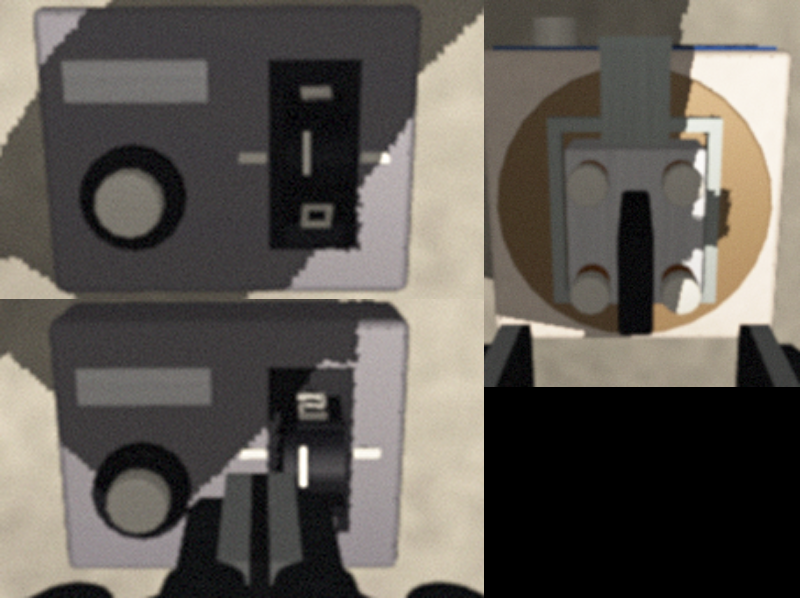

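The top-left panel shows the wheel with 0 at (317,215), 1 at (306,153) and the marks at row 158, so setting 1 is nearly uppermost. The right panel shows the carrier flat inside the frame.

```bash
python3 - <<'E'
from fit import *
A,B,W=load("w7"),load("w8"),load("w4"); a=lambda x,y:(200-.3+x/2.2,85-.3+y/2.2); b=lambda x,y:(201-.3+x/2.2,170-.3+(y-299)/2.2); C=lambda x,y:(32-.3+x/2.5,168-.3+(y-325)/2.5)
m=[(-58,-75,45),(-58,75,45),(58,75,45),(58,-75,45),(15,-38,67),(0,34,45)]
o=[(A,a(*u),k) for u,k in zip([(34,8),(421,7),(407,291),(57,291),(129,203),(314,158)],m)]+[(B,b(*u),k) for u,k in zip([(51,323),(409,322),(395,567),(70,567),(138,502),(309.5,453.5)],m)]
o+=[(W,C(103,338),(-58,-75,45)),(W,C(163,598),(58,-75,45)),(W,C(512,585),(58,75,45)),(W,C(199,522),(15,-38,67))]
p,r=fit(o,[.575,-.27,0,.25]); print(p,np.degrees(p[3])); print(r)
np.save("timer.npy",p)
R=Ro.from_euler('z',p[3]).as_matrix()
print("button",R@[.015,-.038,.067]+p[:3],"axle",R@[0,.034,.048]+p[:3])
for q in np.arange(.9,1.25,.05):
    f=lambda c,k:proj(c,R@[.026*np.sin(q-k*1.047),.034,.048+.026*np.cos(q-k*1.047)]+p[:3])[1]
    print(q,(f(A,0)+.3-85)*2.2,(f(A,1)+.3-85)*2.2,(f(A,2)+.3-85)*2.2,(f(B,1)+.3-170)*2.2+299,(f(B,2)+.3-170)*2.2+299)
E
```

```text
[ 0.5799 -0.277  -0.0047  0.2436] 13.956983931669159
[[-0.2998 -0.1967]
 [ 0.3488  0.3164]
 [-0.6109  0.4895]
 [-0.3941  0.5547]
 [ 0.0651  0.9089]
 [-0.5525 -0.2799]
 [-0.7542 -1.5274]
 [ 0.4174 -0.9823]
 [ 0.255  -0.0397]
 [-0.519  -0.0534]
 [ 0.0679  0.4953]
 [-0.3503 -1.8485]
 [-0.2998 -3.2869]
 [ 1.021   0.2276]
 [ 2.1567  1.287 ]
 [ 1.5294  0.6627]]
button [ 0.6036 -0.3103  0.0623] axle [ 0.5717 -0.244   0.0433]
0.9 216.84425533902785 159.12017288614194 99.53114039587174 467.88315698522774 406.56353387977583
0.9500000000000001 218.18082233894452 162.65481297071705 101.14531107945004 471.01554577753916 408.6820058642347
1.0 219.3538880256102 166.1721021250846 102.9226096447692 474.0916235448485 410.9283046071226
1.0500000000000003 220.36230776318615 169.66096668371318 104.85938214925643 477.1019671297289 413.29701934868456
1.1 221.20544457851292 173.1105086661934 106.95134820177614 480.0374513251731 415.7822268746487
1.1500000000000004 221.88314914779073 176.5100588395836 109.1936015345993 482.8892901280463 418.37750333899675
1.2000000000000002 222.39573842355682 179.84922724501 111.58061491424509 485.64907501274195 421.07593987765665
```

```bash
python3 - <<'E'
from fit import *
from workcell import telemetry
s=telemetry.get_state(); print(s["joint_positions"],s["tool_pos"])
B=load("w8")
for x in(0,11):
  for z in (.006,.019,.025): print(x,z,[proj(B,s["tool_pos"]+s["ee_rot"]@[x/1000,y,z]) for y in(-.0075,.0075)])
print("tip seen",[(201+225/2.2,170+174/2.2),(201+300/2.2,170+174/2.2)])
p=np.load("timer.npy")
go([.5717,-.244,.20],down(14.0))
E
```

```text
[-27.9631  23.7073  10.6977  76.9594   0.0058 -41.9611] [ 0.5242 -0.2783  0.228 ]
0 0.006 [array([300.9475, 282.5624]), array([336.7542, 282.539 ])]
0 0.019 [array([302.2884, 268.1974]), array([335.2815, 268.1779])]
0 0.025 [array([302.8386, 262.3023]), array([334.6771, 262.2842])]
11 0.006 [array([300.5647, 258.5729]), array([337.1562, 258.5527])]
11 0.019 [array([301.9633, 245.8415]), array([335.6216, 245.8248])]
11 0.025 [array([302.5359, 240.6294]), array([334.9933, 240.6141])]
tip seen [(303.27272727272725, 249.09090909090907), (337.3636363636364, 249.09090909090907)]
shift mm [-54.3437  21.773   28.0318] turn deg [ 0.0083  0.0339 89.998 ] | total shares off [-0.1087  0.0435  0.0561] turn [0.0001 0.0004 1.    ]
```

play_rows(
  grip=[0,0,0,0,0,0,0,0,0,0,0,0],
  offset=[
    [0,0,0],
    [0,0,0],
    [0,0,0],
    [0,0,0],
    [0,0,0],
    [0,0,0],
    [0,0,0],
    [0,0,0],
    [0,0,0],
    [0,0,0],
    [0,0,0],
    [0,0,0],
  ],
  turn=[
    [0,0,0.09],
    [0,0,0.09],
    [0,0,0.09],
    [0,0,0.09],
    [0,0,0.09],
    [0,0,0.09],
    [0,0,0.09],
    [0,0,0.09],
    [0,0,0.09],
    [0,0,0.09],
    [0,0,0.09],
    [0,0,0.01],
  ],
)

```text
t: 16.25
tool_pos: [0.5242, -0.2783, 0.2277]
ee_rot: [[-0.239, 0.971, -0.0], [0.971, 0.239, 0.0], [0.0, -0.0, -1.0]]
ft_force: [-0.1, -0.1, 0.4]
gripper_width: 0.001
finger_force: 0.0
```

play_rows(
  grip=[0,0,0,0,0,0,0],
  offset=[
    [0.0436,0.0187,0.05],
    [0,0,0.06],
    [0,0,0.06],
    [0,0,0.046],
    [0,0,0],
    [0,0,0],
    [0,0,0],
  ],
  turn=[
    [0,0,0],
    [0,0,0],
    [0,0,0],
    [0,0,0],
    [0,0,0],
    [0,0,0],
    [0,0,0],
  ],
)

```text
t: 16.95
tool_pos: [0.5282, -0.2555, 0.1215]
ee_rot: [[-0.242, 0.97, 0.002], [0.97, 0.242, -0.001], [-0.001, 0.002, -1.0]]
ft_force: [0.0, 0.2, -0.9]
gripper_width: 0.0
finger_force: 0.0
```

```bash
cat > st.py <<'E'
from h import *
from workcell import telemetry
s=telemetry.get_state(); a=np.radians(13.96); Rt=np.array([[np.cos(a),-np.sin(a)],[np.sin(a),np.cos(a)]])
d=Rt.T@(s["tool_pos"][:2]-[.5717,-.244]); print("rel axle mm (timer x,y), tip h:",d*1000,(s["tool_pos"][2]-.019-.048)*1000,"f",s["ft_force"]); print(s["ee_rot"][:,1], s["ee_rot"][:,2])
E
python3 st.py
```

```text
rel axle mm (timer x,y), tip h: [-45.0335  -0.6953] 54.458279195645694 f [ 0.029   0.2463 -0.8701]
[0.9702 0.2425 0.0017] [ 0.0019 -0.0009 -1.    ]
```

play_rows(
  grip=[0,0,0,0,0],
  offset=[
    [0,0,0.03],
    [0,0,0.032],
    [0,0.0185,0],
    [0,0.0185,0],
    [0,0,0],
  ],
  turn=[
    [0,0,0],
    [0,0,0],
    [0,0,0],
    [0,0,0],
    [0,0,0],
  ],
)

```text
t: 17.45
tool_pos: [0.5468, -0.2508, 0.0909]
ee_rot: [[-0.242, 0.97, 0.001], [0.97, 0.242, -0.001], [-0.002, 0.001, -1.0]]
ft_force: [-3.9, 0.4, 7.7]
gripper_width: -0.001
finger_force: 6.6
```

```bash
python3 st.py
```

```text
rel axle mm (timer x,y), tip h: [-25.7845  -0.5976] 23.902974530444958 f [-3.9099  0.3843  7.671 ]
[0.9703 0.242  0.001 ] [ 0.0014 -0.0013 -1.    ]
```

play_rows(
  grip=[0,0,0,0],
  offset=[
    [0,0.004,-0.004],
    [0,0.007,-0.004],
    [0,0.007,-0.002],
    [0,0,0],
  ],
  turn=[
    [0,0,0],
    [0,0,0],
    [0,0,0],
    [0,0,0],
  ],
)

```text
t: 17.85
tool_pos: [0.5549, -0.2485, 0.0945]
ee_rot: [[-0.242, 0.97, 0.001], [0.97, 0.242, -0.0], [-0.001, 0.001, -1.0]]
ft_force: [1.0, 0.0, 1.4]
gripper_width: -0.001
finger_force: 0.9
```

```bash
python3 st.py; python3 - <<'E'
from h import *
c,s=snap("w9")
cv2.imwrite("pics/w9c.png",cv2.resize(cv2.imread("pics/w9.png")[80:340,150:500],None,fx=2.2,fy=2.2,interpolation=cv2.INTER_CUBIC))
E
```

```text
rel axle mm (timer x,y), tip h: [-17.3571  -0.2954] 27.517380199955365 f [0.9904 0.0452 1.4389]
[0.9703 0.2417 0.0011] [ 0.0012 -0.0003 -1.    ]
```

View pics/w9c.png

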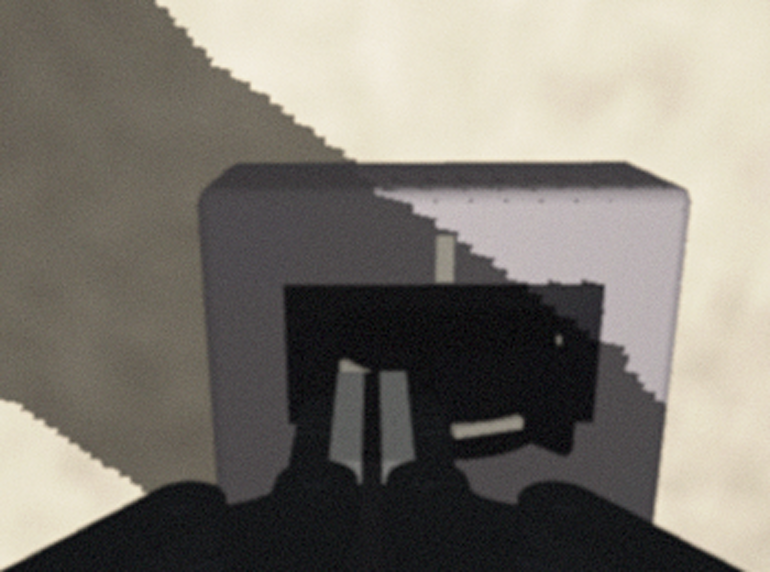

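The wrist picture shows the finger (330–415, 370) behind a paddle. The "1" has rolled toward +x, to (487,428), past the mark at (445,258). I'll continue the stroke.

play_rows(
  grip=[0,0,0,0,0],
  offset=[
    [0,0.012,-0.002],
    [0,0.012,0],
    [0,0.012,0],
    [0,0,0],
    [0,0,0],
  ],
  turn=[
    [0,0,0],
    [0,0,0],
    [0,0,0],
    [0,0,0],
    [0,0,0],
  ],
)

```text
t: 18.4
tool_pos: [0.5715, -0.244, 0.0946]
ee_rot: [[-0.242, 0.97, -0.0], [0.97, 0.242, 0.0], [0.0, -0.0, -1.0]]
ft_force: [0.1, 0.6, 0.6]
gripper_width: 0.004
finger_force: 0.0
```

```bash
python3 st.py
```

```text
rel axle mm (timer x,y), tip h: [-0.1463  0.0574] 27.636416242788396 f [0.1048 0.6478 0.557 ]
[ 0.9704  0.2416 -0.    ] [-0.0001  0.0003 -1.    ]
```

play_rows(
  grip=[0,0,0,0,0,0,0,0,0,0],
  offset=[
    [0,-0.006,0],
    [0,0,-0.03],
    [0,-0.042,0],
    [0,-0.042,0],
    [0,0,0.018],
    [0,0,0.019],
    [0,0,0],
    [0,0.018,0],
    [0,0.014,0],
    [0,0,0],
  ],
  turn=[
    [0,0,0],
    [0,0,0],
    [0,0,0],
    [0,0,0],
    [0,0,0],
    [0,0,0],
    [0,0,0],
    [0,0,0],
    [0,0,0],
    [0,0,0],
  ],
)

```text
t: 19.4
tool_pos: [0.5446, -0.2508, 0.0915]
ee_rot: [[-0.242, 0.97, 0.0], [0.97, 0.242, -0.0], [-0.0, 0.0, -1.0]]
ft_force: [0.5, 0.5, -0.2]
gripper_width: -0.002
finger_force: 0.0
```

```bash
python3 st.py
```

```text
rel axle mm (timer x,y), tip h: [-27.9706  -0.0917] 24.49292954469462 f [ 0.5213  0.5029 -0.1713]
[0.9702 0.2422 0.0004] [ 0.0005 -0.0002 -1.    ]
```

play_rows(
  grip=[0,0,0,0,0,0,0,0],
  offset=[
    [0,0.007,-0.003],
    [0,0.007,-0.003],
    [0,0.007,-0.001],
    [0,0.011,0],
    [0,0.011,0],
    [0,0.011,0],
    [0,0.008,0],
    [0,0,0],
  ],
  turn=[
    [0,0,0],
    [0,0,0],
    [0,0,0],
    [0,0,0],
    [0,0,0],
    [0,0,0],
    [0,0,0],
    [0,0,0],
  ],
)

```text
t: 20.2
tool_pos: [0.5738, -0.2434, 0.0946]
ee_rot: [[-0.242, 0.97, 0.0], [0.97, 0.242, 0.0], [0.0, 0.0, -1.0]]
ft_force: [-0.9, -0.2, 0.4]
gripper_width: -0.004
finger_force: 0.0
```

```bash
python3 st.py
```

```text
rel axle mm (timer x,y), tip h: [2.2059 0.0334] 27.59042620525756 f [-0.8873 -0.1786  0.4143]
[0.9704 0.2417 0.0001] [ 0.      0.0003 -1.    ]
```

play_rows(
  grip=[0,0,0,0,0,0,0,0,0,0,0],
  offset=[
    [0,0.004,0],
    [0,0.0036,0],
    [0,0,0],
    [0,0,0],
    [0,-0.01,0],
    [0,-0.005,-0.03],
    [0,0,-0.08],
    [-0.05,0,-0.08],
    [-0.05,0,-0.03],
    [0,0,0],
    [0,0,0],
  ],
  turn=[
    [0,0,0],
    [0,0,0],
    [0,0,0],
    [0,0,0],
    [0,0,0],
    [0,0,0],
    [0,0,0],
    [0,0,0],
    [0,0,0],
    [0,0,0],
    [0,0,0],
  ],
)

```text
t: 21.3
tool_pos: [0.5816, -0.2936, 0.2047]
ee_rot: [[-0.24, 0.971, 0.0], [0.971, 0.24, 0.0], [0.0, 0.0, -1.0]]
ft_force: [-0.3, 0.1, -0.6]
gripper_width: 0.001
finger_force: 0.0
```

```bash
python3 st.py; python3 - <<'E'
from h import *
c,s=snap("w10"); C=load("w10"); a=np.radians(13.96); R=Ro.from_euler('z',a).as_matrix(); O=np.array([.5717,-.244,.048])
uv=proj(C,O+R@[0,0,.026]); x,y=int(uv[0])-80,max(0,int(uv[1])-60); print(uv,x,y)
for k in(2,3,4):
    t=np.pi-k*np.pi/3; print(k,(proj(C,O+R@[.026*np.sin(t),0,.026*np.cos(t)])-[x,y])*5)
for yy in(-.022,.022): print("mark",(proj(C,O+R@[0,yy,-.003])-[x,y])*5)
i=np.clip(cv2.imread("pics/w10.png")[y:y+120,x:x+160]*1.6,0,255).astype('uint8')
cv2.imwrite("pics/w10c.png",cv2.resize(i,None,fx=5,fy=5,interpolation=cv2.INTER_CUBIC))
E
```

```text
rel axle mm (timer x,y), tip h: [ -2.3755 -50.4805] 137.74343609672812 f [-0.3121  0.0754 -0.5845]
[0.9707 0.2404 0.0002] [ 0.0002  0.0001 -1.    ]
[322.8686 131.7613] 242 71
2 [552.4549 296.3361]
3 [404.343  303.8064]
4 [254.1726 296.4565]
mark [401.8027 425.5364]
mark [402.5614 144.5555]
```

View pics/w10c.png

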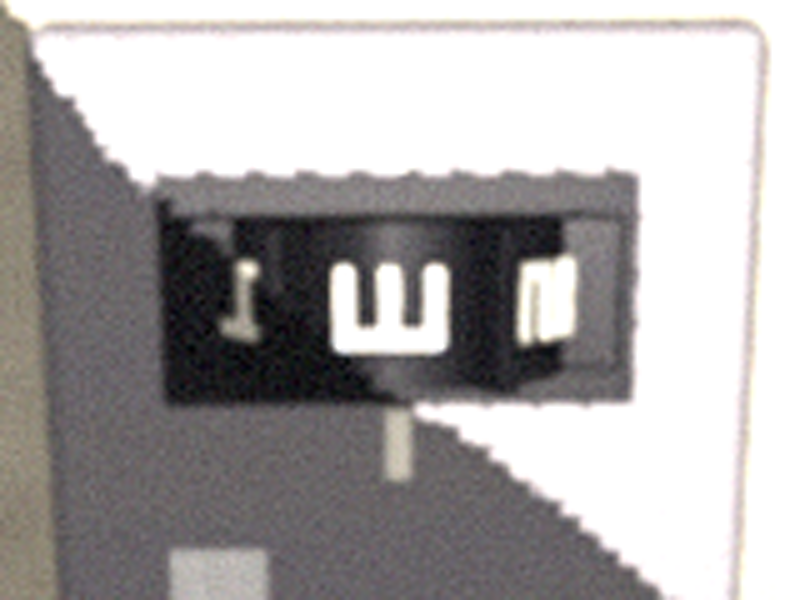

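The crop shows the 3 at (389,308), nearly in line with the mark at (398,440). It is about 0.05 rad short, so I'll give it a 2 mm nudge.

play_rows(
  grip=[0,0,0,0,0,0,0],
  offset=[
    [0.05,0.005,0.05],
    [0.051,0,0.05],
    [0,0,0.07],
    [0,0,0.05],
    [0,0,0],
    [0,0,0],
    [0,0,0],
  ],
  turn=[
    [0,0,0],
    [0,0,0],
    [0,0,0],
    [0,0,0],
    [0,0,0],
    [0,0,0],
    [0,0,0],
  ],
)

```text
t: 22.05
tool_pos: [0.5714, -0.2427, 0.0944]
ee_rot: [[-0.242, 0.97, -0.001], [0.97, 0.242, 0.0], [0.001, -0.001, -1.0]]
ft_force: [-0.2, 0.2, 0.7]
gripper_width: 0.005
finger_force: 0.0
```

```bash
python3 st.py
```

```text
rel axle mm (timer x,y), tip h: [0.022 1.292] 27.41533180092337 f [-0.1562  0.2397  0.7376]
[ 0.9703  0.2419 -0.0009] [-0.001   0.0005 -1.    ]
```

play_rows(
  grip=[0,0,0,0,0,0,0,0,0,0,0],
  offset=[
    [0,0.006,0],
    [0,0.006,0],
    [0,0.004,0],
    [0,0,0],
    [0,0,0],
    [0,-0.01,0],
    [0,-0.011,-0.05],
    [0,0,-0.07],
    [-0.05,0,-0.05],
    [-0.052,0,-0.05],
    [0,0,0],
  ],
  turn=[
    [0,0,0],
    [0,0,0],
    [0,0,0],
    [0,0,0],
    [0,0,0],
    [0,0,0],
    [0,0,0],
    [0,0,0],
    [0,0,0],
    [0,0,0],
    [0,0,0],
  ],
)

```text
t: 23.15
tool_pos: [0.583, -0.2968, 0.2083]
ee_rot: [[-0.239, 0.971, 0.005], [0.971, 0.239, -0.003], [-0.004, 0.004, -1.0]]
ft_force: [0.1, 0.5, 0.3]
gripper_width: 0.001
finger_force: 0.0
```

```bash
python3 st.py; python3 - <<'E'
from h import *
c,s=snap("w11"); R=Ro.from_euler('z',13.96,degrees=True).as_matrix(); O=np.array([.5717,-.244,.048])
for n in("w10","w11"):
    C=load(n); g=cv2.cvtColor(cv2.imread(f"pics/{n}.png"),cv2.COLOR_BGR2GRAY)
    uv=proj(C,O+R@[0,0,.026]); x,y=int(round(uv[0]))-50,int(round(uv[1]))-16
    w=g[y:y+28,x:x+100]; k,l,st,ce=cv2.connectedComponentsWithStats((w>95).astype('uint8'))
    print(n,"pred top",uv,"pred mark",proj(C,O+R@[0,-.022,-.003]))
    for i in range(1,k):
        if st[i,4]>25: print(st[i,:4]+[x,y,0,0],st[i,4],ce[i]+[x,y])
    m=g[int(uv[1])+22:int(uv[1])+34,int(uv[0])-12:int(uv[0])+10]; print("mark cols",m.mean(0).round().astype(int),"from",int(uv[0])-12)
E
```

```text
rel axle mm (timer x,y), tip h: [ -1.7612 -53.9891] 141.33854771516286 f [0.0749 0.491  0.2579]
[0.9709 0.2393 0.0039] [ 0.0048 -0.003  -1.    ]
w10 pred top [322.8686 131.7613] pred mark [322.3605 156.1073]
[368 116   5  28] 122 [370.2951 130.123 ]
[308 123  24  19] 347 [319.5706 133.1153]
[345 122  13  18] 189 [351.2698 130.3492]
mark cols [ 64  63  65  64  64  64  65  64  75 102 118 121 122 111  88  76  80  82
  84  85  90  92] from 310
w11 pred top [321.2081 125.6629] pred mark [320.8019 150.3955]
[366 110   5  28] 120 [368.3333 124.075 ]
[287 117   9  16] 64 [291.1406 123.0781]
[310 117  23  19] 328 [320.8567 126.6463]
[348 116   8  17] 121 [351.6446 123.9835]
mark cols [ 65  64  63  63  63  64  64  66  84 112 124 131 133 121 108 102 105 106
 109 114 129 137] from 309
```

play_rows(
  grip=[0,0,0,0,0,0,0,0,0],
  offset=[
    [-0.0366,0.0334,0],
    [0,0,0.08],
    [0,0,0.08],
    [0,0,0.05],
    [0,0,0.02],
    [0,0,0],
    [0,0,0],
    [0,0,0],
    [0,0,0],
  ],
  turn=[
    [0,0,0],
    [0,0,0],
    [0,0,0],
    [0,0,0],
    [0,0,0],
    [0,0,0],
    [0,0,0],
    [0,0,0],
    [0,0,0],
  ],
)

```text
t: 24.1
tool_pos: [0.6031, -0.3077, 0.0913]
ee_rot: [[-0.241, 0.97, 0.002], [0.97, 0.241, -0.001], [-0.001, 0.001, -1.0]]
ft_force: [0.1, -0.2, 0.2]
gripper_width: -0.001
finger_force: 0.0
```

play_rows(
  grip=[0,0,0,0,0,0,0],
  offset=[
    [-0.0056,0,0],
    [0,0,0.006],
    [0,0,0.006],
    [0,0,0.006],
    [0,0,0],
    [0,0,0],
    [0,0,0],
  ],
  turn=[
    [0,0,0],
    [0,0,0],
    [0,0,0],
    [0,0,0],
    [0,0,0],
    [0,0,0],
    [0,0,0],
  ],
)

```text
t: 24.8
tool_pos: [0.6032, -0.3102, 0.0811]
ee_rot: [[-0.241, 0.97, 0.0], [0.97, 0.241, -0.0], [-0.0, 0.0, -1.0]]
ft_force: [0.0, -1.7, 3.4]
gripper_width: -0.001
finger_force: 1.6
```

play_rows(
  grip=[0,0,0,0,0],
  offset=[
    [0,0,0.002],
    [0,0,0.0014],
    [0,0,0],
    [0,0,0],
    [0,0,0],
  ],
  turn=[
    [0,0,0],
    [0,0,0],
    [0,0,0],
    [0,0,0],
    [0,0,0],
  ],
)

```text
t: 25.3
tool_pos: [0.6033, -0.3102, 0.0797]
ee_rot: [[-0.241, 0.97, 0.0], [0.97, 0.241, -0.0], [-0.0, 0.0, -1.0]]
ft_force: [-1.5, -1.3, 8.5]
gripper_width: -0.001
finger_force: 4.3
```

play_rows(
  grip=[0,0,0,0],
  offset=[
    [0,0,0.0012],
    [0,0,0],
    [0,0,0],
    [0,0,0],
  ],
  turn=[
    [0,0,0],
    [0,0,0],
    [0,0,0],
    [0,0,0],
  ],
)

```text
t: 25.7
tool_pos: [0.6033, -0.3102, 0.0796]
ee_rot: [[-0.241, 0.97, 0.001], [0.97, 0.241, -0.001], [-0.001, 0.001, -1.0]]
ft_force: [-4.1, 0.3, 14.2]
gripper_width: 0.001
finger_force: 7.1
```

play_rows(
  grip=[0,0,0,0,0,0,0,0,0],
  offset=[
    [0,0,-0.005],
    [0,0,-0.01],
    [0,0,-0.03],
    [0,0,-0.08],
    [0,0,-0.1],
    [0,0,-0.05],
    [-0.07,0,0],
    [-0.07,0,0],
    [0,0,0],
  ],
  turn=[
    [0,0,0],
    [0,0,0],
    [0,0,0],
    [0,0,0],
    [0,0,0],
    [0,0,0],
    [0,0,0],
    [0,0,0],
    [0,0,0],
  ],
)

```text
t: 26.6
tool_pos: [0.6198, -0.3812, 0.2143]
ee_rot: [[-0.239, 0.971, -0.002], [0.971, 0.239, 0.001], [0.001, -0.001, -1.0]]
ft_force: [-0.1, -0.1, -0.5]
gripper_width: -0.0
finger_force: 0.0
```

```bash
python3 - <<'E'
from h import *
c,s=snap("w12b"); print(s["t"],s["tool_pos"],s["ft_force"])
from workcell import cams
from h import *
T=load("top"); f=cams.capture("top")["frame"][:,:,::-1]; cv2.imwrite("pics/top1.png",f)
o=cv2.imread("pics/top0.png"); d=cv2.absdiff(o,np.ascontiguousarray(f)).max(2)
# bystanders unchanged?
for n,(x,y) in dict(beaker=(232,150),jar=(279,142),dish=(324,143)).items(): print(n,d[y-15:y+15,x-15:x+15].max(),(d[y-15:y+15,x-15:x+15]>40).sum())
# wheel in w12b
C=load("w12b"); R=Ro.from_euler('z',13.96,degrees=True).as_matrix(); O=np.array([.5717,-.244,.048]); g=cv2.cvtColor(cv2.imread("pics/w12b.png"),cv2.COLOR_BGR2GRAY)
uv=proj(C,O+R@[0,0,.026]); print("wheel top at",uv,"mark",proj(C,O+R@[0,-.022,-.003]))
x,y=int(uv[0])-45,max(0,int(uv[1])-16); k,l,st,ce=cv2.connectedComponentsWithStats((g[y:y+30,x:x+90]>110).astype('uint8'))
print([(st[i,:4]+[x,y,0,0],st[i,4]) for i in range(1,k) if st[i,4]>25])
E
```

```text
26.6 [ 0.6198 -0.3812  0.2143] [-0.1012 -0.0747 -0.5037]
beaker 22 0
jar 26 0
dish 26 0
wheel top at [299.3118 -12.4406] mark [301.8779  31.8588]
[(array([254,  25,  90,   5]), np.int32(321))]
```

```bash
python3 -c "
from workcell import bot
print(bot.hand_in())"
```

```text
the job is handed in; nothing more can be done
None
```

I handed the job in at about 27 s: the carrier was unhooked and set flat in the hotplate frame, the thumbwheel rolled until the 3 was uppermost (within about 0.02 rad), the start button pressed to its stop and released, and the jar, beaker and dish had not moved in the last overhead picture.

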